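Lock the sample chest: hasp over the loop, pin through it

ROBOT

A 6-joint arm with a two-finger parallel gripper is mounted at the origin on the work surface. World frame = base frame: x ahead of the robot, y to its left, z up, the work surface at z = 0. Lengths are in mm, angles in rad, forces in N, time in s.
With the tool pointing down it reaches from about 300 to 775 mm from the base axis. Payload 14.6 kg.
Tool frame: the origin (TCP) lies midway between the tips of the shut fingers; the grasp point (between the pads) lies 19 mm behind it (manip.grip_depth is the distance from the TCP to the grasp point, in mm); z points along the fingers, x is the direction in which the jaws open and shut, and the axes are right-handed (so a half turn about z gives the same grasp; the last joint's range is limited). The gripper opens to 85 mm and grips with 20 to 120 N. Pads are 22 mm wide; open, the fingers measure 114 mm over their backs; the gripper's body (76 mm by 85 mm) begins 54 mm behind the grasp point. The pads swing forward as they close: fully open they stand 13 mm farther back than shut.
Start: joints at [-1.41, 0.3, 1.521, -0, 1.321, -0.067], TCP at [124.203, -535.783, 231.281] pointing down, gripper open.
Joint ranges: [-3.03, 3.03], [-0.79, 2.21], [0.23, 2.52], [-1.04, 4.18], [0, 3.07], [-2.55, 2.55]. Speed limits (rad/s): [2.22, 2.22, 2.57, 3.14, 3.14, 3.14].

INTERFACE

Orientations are given as [roll, pitch, yaw] about the fixed x, y, z axes, in that order (R = Rz(yaw) Ry(pitch) Rx(roll)).
In Python, from rig import manip, claw, solver, camera, calibration, order gives the robot as it stands. Calls block until the motion is done:
- manip.reach(position, orientation): joint-space move of the TCP to a pose.
- manip.move_straight(position, orientation=None, rate=150): straight line of the TCP; orientation=None keeps the orientation; rate is the mean speed in mm/s.
- manip.move_j(angles): joint-space move.
- claw.grip(opening): finger opening in mm; the grip force is fixed at half the most; returns when the fingers have stopped.
- manip.dwell(seconds).
- solver.inverse_kinematics(position, orientation): joint angles nearest the present ones, or None.
- manip.get_state(): the state.
- camera(name): name is "side" or "top"; returns the picture (384x512x3 uint8, red, green, blue); there is no depth.
- calibration(name): a dict with "vfov" (degrees; the focal length in pixels is half the picture's height over the tangent of half this angle, whatever the lens; pixels are square), "cx", "cy" (the principal point, pixels), "world_from_camera" (4x4, takes a point from camera to world coordinates). Camera axes: x right, y down, z forward; pixel columns grow to the right and rows downward; lengths in mm; the calibration is good to about 2 mm. A picture is of the moment at which its call begins. calibration takes no time and is no camera call.
A pose or a line that the arm cannot do raises manip.IKError and nothing moves.
- order.finish_job(): hands the job in, once; it reports no verdict.
The state is a dict: "time_s": time; "joints": joint angles; "qd": joint speeds; "tau": joint torques, N m; "position": TCP position; "eef_rot": TCP orientation; "wrist_force": force on the tool from outside, world axes, zero at the start; "ft_torque": the same for the moment, N m; "finger_gap": finger opening in mm.
Only numpy, scipy, OpenCV 4.12 (cv2) and the standard library are available. Lean on these libraries where they do the work, as an engineer would, in place of code of your own. Each camera call takes 0.05 s, during which the arm holds its last target.

TASK

Lock the sample chest: swing its brass hasp over and press it flat against the front so that the steel loop pokes through its window, then take the red-headed locking pin from the orange rack, put it down through the loop and feel along for the hidden hole underneath, until the pin drops fully home with its collar down on the loop. Let go of it, and do not knock over or shift the other things on the bench or take the tubes out of the rack.

Things in the scene. Friction and masses are not known exactly. Their poses are not given: they have to be found in the camera images.
- chest: Blue sample chest with a grey shut lid, fixed to the bench: 180 (x) x 280 (y) x 145 high. Origin: centre of its underside, on the bench. Its front, with hasp and loop, looks along its own -x and is at x = -90 in this frame; z up. Low on the front two blue cheeks (47 high) stand 60 out, from 47 to 87 to either side of the middle.
- keeper_mid (a point): Middle of the keeper's top, straight below the loop's centre, 45 above the bench. The keeper is a blackened steel block between the cheeks. Its top has one blind hole, 15 in diameter, 26 deep, 1 mm chamfer; its centre lies under the slot's long centre line, but where along it is not known: up to 13 to either side (y) of this point. Axes as the chest's.
- loop (a point): Centre of the mouth (upper face, 98 above the bench) of the slot in the steel loop (staple), a level flat bracket 8 thick and 72 wide that stands out 44 from the chest's front. The slot runs through vertically, 16 wide (x) and 56 long (y), its centre 28 out from the front. Axes as the chest's: -x away from the chest, y along the slot, z up. Fixed.
- hasp_hinge (a point): Middle of the hasp's hinge axis, at the top of the chest's front, 140 above the bench, 2 out from the front. The axis runs along y; axes as the chest's.
- hasp (a joint): Hasp angle, rad: 0 = flat on the chest's front, closed (hard stop); 1.57 = level, away from the chest; 3.14 = straight up; more = leaning back over the lid (stop at 4.0). Brass plate 120 wide (y), 90 long from the hinge, 5 thick, 0.25 kg.
- hasp_end (a point): Middle of the hasp's free edge. The hasp has a window 80 wide, from 28 to 68 from the hinge, for the loop; its side bars are 20 wide. The hinge is stiff (0.06 N m): near upright the hasp stays put, from level it may drop by its weight but then sticks out and has to be pressed home.
- pin_grip (a point): Middle of the locking pin's grip, 104 above its tip. The pin stands upright in one of the rack's three places; 123 long, 0.1 to 0.2 kg: steel shaft 12 in diameter, 75 long with a tapered tip, then a collar 28 in diameter and 5 thick, then a red round grip 24 in diameter and 43 long. z up along the pin.
- pin_tip (a point): Centre of the foot of the pin's shaft. z up along the pin. With the pin home the collar lies on the loop and the tip is 22 deep in the hole; with the tip on the keeper beside the hole the collar is 22 above the loop.
- rack: Orange rack fixed to the bench, 160 (x) x 70 (y), upper plate from 58 to 68 above the bench, with three places 52 apart in a row along its x. Each holds the pin or a tube upright, feet 6 above the bench, play 2. Origin: centre of its underside.
- tube_a: Glass tube with a white cap standing in the rack, 12 in diameter, cap 17, 113 high. Stays there. Origin: its foot.
- tube_b: Glass tube with a green cap, otherwise the same. Stays in the rack. Origin: its foot.
- amber_bottle: Amber bottle, 72 in diameter, 150 high; bystander. Origin: its underside.
- beaker: Glass beaker, 72 wide, 85 high; bystander. Origin: its underside.
- flask: Greenish conical flask, 80 wide, 118 high; bystander. Origin: its underside.
- jar: White jar with blue cap, 60 wide, 70 high; bystander. Origin: its underside.
- carton: Cardboard carton, 90 x 120 x 60 high; bystander. Origin: its underside.
There are look-alikes about, which are no part of the job. There is more than one size of the part that bears pin_grip; the job needs the largest.

How it is judged (in metres and radians):
On the way, in this order (a step that is already met when the one before it is completed fails the run):
1. the hasp lies flat on the chest's front, over the loop (value of joint hasp below 0.08 rad), for 0.2 s.
2. with the hasp closed, the pin's shaft is through the loop (value of joint hasp below 0.08 rad and z of pin_tip in the frame of loop below -0.02 m and x of pin_tip in the frame of loop between -0.01 and 0.01 m and y of pin_tip in the frame of loop between -0.026 and 0.026 m), for 0.1 s.
At the end, for the whole second after the job is handed in: The hasp lies flat on the front (within 0.08 rad of closed) with the loop through its window, and the locking pin stands through the loop, upright within 0.15 rad, its tip at least 69 mm below the loop's upper face (in the blind hole, collar within 6 mm of the loop), released and at rest (value of joint hasp below 0.08 rad and z of pin_tip in the frame of loop below -0.069 m and angle between pin_tip's own z axis and vertical below 0.15 rad and x of pin_tip in the frame of loop between -0.01 and 0.01 m and y of pin_tip in the frame of loop between -0.026 and 0.026 m and linear speed of pin below 0.02 m/s); the robot touches nothing.
It fails at once if a bystander on the bench is shifted by more than 40 mm or tipped over (distance of any of amber_bottle, beaker, flask, jar, carton from where it was at the start of the episode above 0.04 m or angle between any of amber_bottle, beaker, flask, jar, carton's own z axis and vertical above 0.5 rad).
It fails at once if a tube is lifted or knocked out of its place in the rack (distance of any of tube_a, tube_b from where it was at the start of the episode above 0.03 m).
It also fails if it takes over 72 s, if anything falls off the work surface, if the arm or the gripper's body presses on something with over 40 N, if the wrist force passes 120 N, or if a joint passes its speed limit or range.

## Working session

There is one attempt and no reset: what is moved stays moved. The work goes in short steps, each a Python script; the robot and the scene stay as the last script left them, time stands still between calls to the robot, and variables do not carry over. Pictures are saved under pics/ and viewed, and the job is handed in when it is done.

```bash
ls; mkdir -p pics
python3 - <<'E'
from rig import manip, claw, solver, camera, calibration, order
import cv2
for n in("side","top"):
    c=calibration(n); print(n,c)
    im=camera(n); cv2.imwrite(f"pics/{n}0.png",im[:,:,::-1])
s=manip.get_state(); print(s)
E
```

```text
pics
side {'vfov': 42.86912541340524, 'cx': 252.64531586682884, 'cy': 195.26109747495283, 'world_from_camera': array([[ 9.52907321e-01, -1.72251526e-01,  2.49593769e-01,
         2.19572624e+02],
       [-3.03171202e-01, -5.61187885e-01,  7.70165813e-01,
        -1.00911784e+03],
       [ 7.40676259e-03, -8.09566285e-01, -5.86981747e-01,
         8.79771226e+02],
       [ 0.00000000e+00,  0.00000000e+00,  0.00000000e+00,
         1.00000000e+00]])}
top {'vfov': 46.68670863851985, 'cx': 254.8894997181658, 'cy': 185.6806361814464, 'world_from_camera': array([[-2.44626907e-02, -9.97441592e-01,  6.71702891e-02,
         4.46356360e+02],
       [-9.99700714e-01,  2.43909864e-02, -1.88751704e-03,
        -1.39439808e+01],
       [ 2.44338397e-04, -6.71963597e-02, -9.97739740e-01,
         1.41951805e+03],
       [ 0.00000000e+00,  0.00000000e+00,  0.00000000e+00,
         1.00000000e+00]])}
{'time_s': 0.1, 'joints': array([-1.40959220e+00,  3.00430188e-01,  1.52152475e+00,  6.77909392e-06,
        1.32070767e+00, -6.65647894e-02]), 'qd': array([ 0.00103922, -0.00275803, -0.00121126, -0.00054846, -0.00026319,
        0.00022858]), 'tau': array([ 2.23309507e-04, -5.44376779e+01, -3.62368977e+01, -1.34014203e-04,
        3.02203822e-03,  1.89130695e-06]), 'position': array([ 124.17582767, -535.57995568,  230.76758898]), 'eef_rot': array([-3.14151493e+00,  1.06714927e-03, -1.34302905e+00]), 'wrist_force': array([ 0.5035509 , -0.31655301, -0.30847312]), 'ft_torque': array([-0.00866491,  0.01065374, -0.00836354]), 'finger_gap': 85.46827507206133}
```

View pics/side0.png

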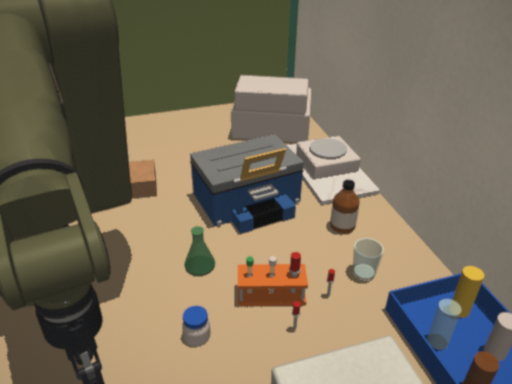

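View pics/top0.png

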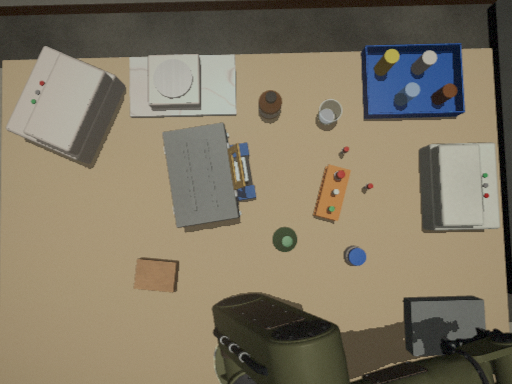

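Run:
```python
import cv2
s=cv2.imread("pics/side0.png");t=cv2.imread("pics/top0.png")
cv2.imwrite("pics/s1.png",cv2.resize(s[120:320,180:380],None,fx=4,fy=3,interpolation=cv2.INTER_CUBIC)[:600])
cv2.imwrite("pics/s1.png",cv2.resize(s[130:240,180:310],None,fx=5,fy=5,interpolation=cv2.INTER_CUBIC))
cv2.imwrite("pics/s2.png",cv2.resize(s[235:345,170:330],None,fx=5,fy=5,interpolation=cv2.INTER_CUBIC))
cv2.imwrite("pics/t1.png",cv2.resize(t[115:235,155:275],None,fx=5,fy=5,interpolation=cv2.INTER_CUBIC))
cv2.imwrite("pics/t2.png",cv2.resize(t[130:275,265:395],None,fx=4,fy=4,interpolation=cv2.INTER_CUBIC))
```

```text
(no output)
```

View pics/s1.png

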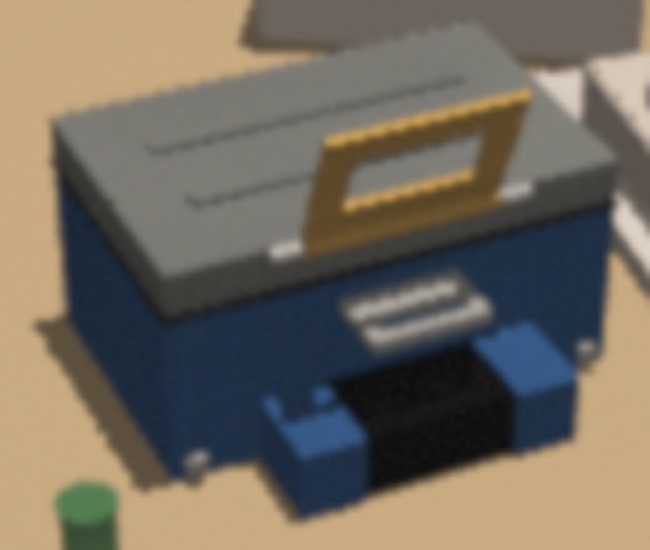

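View pics/s2.png

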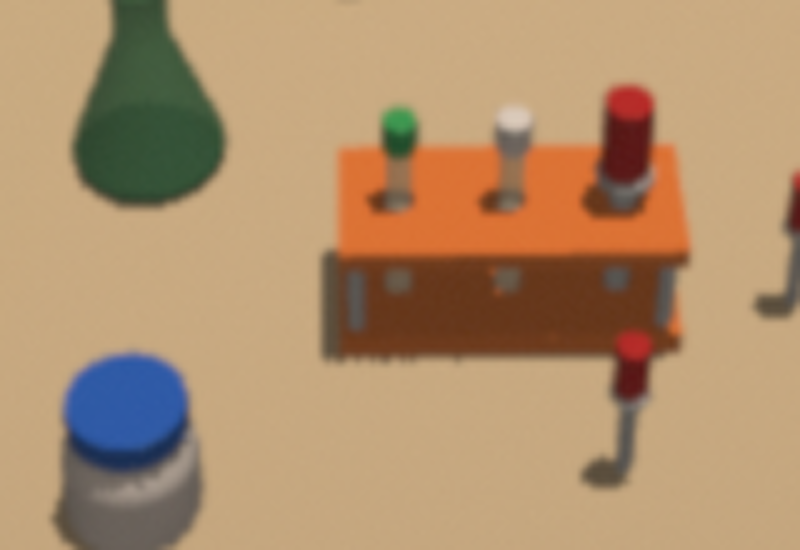

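View pics/t1.png

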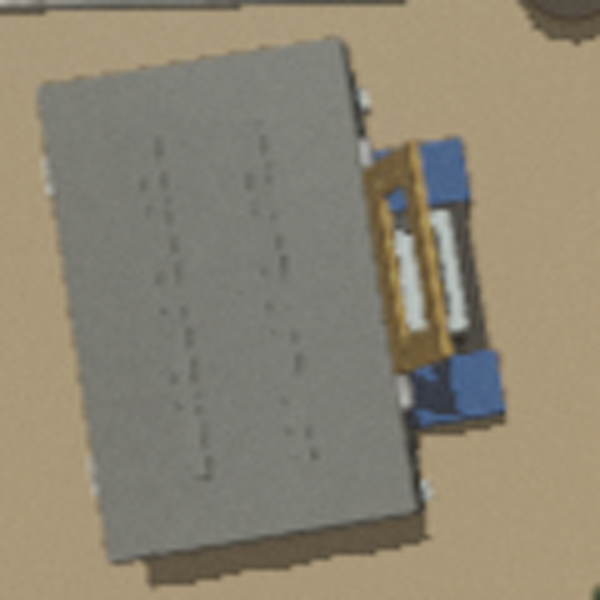

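View pics/t2.png

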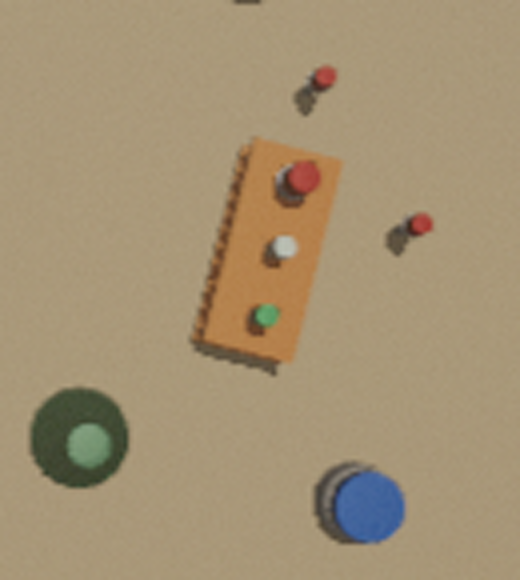

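```bash
cat > h.py <<'E'
import numpy as np, cv2
from rig import manip, claw, solver, camera, calibration, order
def ray(name,u,v):
    c=calibration(name); f=192/np.tan(np.radians(c["vfov"])/2)
    T=c["world_from_camera"]; d=T[:3,:3]@np.array([(u-c["cx"])/f,(v-c["cy"])/f,1.0])
    return T[:3,3],d/np.linalg.norm(d)
def onz(name,uv,z):
    o,d=ray(name,*uv); return o+d*(z-o[2])/d[2]
def tri(a,b):
    o1,d1=ray("side",*a);o2,d2=ray("top",*b)
    A=np.stack([d1,-d2],1); t=np.linalg.lstsq(A,o2-o1,rcond=None)[0]
    p,q=o1+d1*t[0],o2+d2*t[1]; return (p+q)/2,np.linalg.norm(p-q)
def proj(name,P):
    c=calibration(name); f=192/np.tan(np.radians(c["vfov"])/2)
    T=np.linalg.inv(c["world_from_camera"]); p=T[:3,:3]@np.asarray(P,float)+T[:3,3]
    return np.array([c["cx"]+f*p[0]/p[2],c["cy"]+f*p[1]/p[2]])
E
python3 - <<'E'
from h import *
np.set_printoptions(precision=1,suppress=True)
zt=lambda x,y:((x+.5)/5-.5+155,(y+.5)/5-.5+115)
zs=lambda x,y:((x+.5)/5-.5+180,(y+.5)/5-.5+130)
print("lid top")
tc=[zt(40,87),zt(340,38),zt(418,510),zt(110,562)]
for p in tc: print(onz("top",p,145))
print("lid side")
# far-left, far-right, near-right, near-left
for p in [zs(52,122),zs(480,22),zs(615,160),zs(165,277)]: print(onz("side",p,145))
print("loop strips mid top z98"); 
for p in [(410,280),(450,270)]: print(onz("top",zt(*p),98))
# loop outer bar ends (top), side
for p in [(435,210),(468,330)]: print(onz("top",zt(*p),98))
for p in [(340,300),(460,272),(492,305),(372,340)]: print('s',onz("side",zs(*p),98))
s=cv2.imread("pics/side0.png");t=cv2.imread("pics/top0.png")
for n,im in(("side",s),("top",t)):
    h=cv2.cvtColor(im,cv2.COLOR_BGR2HSV)
    b=im.astype(int)
    m=((b[:,:,2]>100)&(b[:,:,1]<70)&(b[:,:,0]<70)&(b[:,:,2]-b[:,:,1]>90)).astype(np.uint8)
    k,l,st,ce=cv2.connectedComponentsWithStats(m)
    for i in range(1,k):
        if st[i,4]>4: print(n,st[i],ce[i])
    m=((h[:,:,0]>5)&(h[:,:,0]<14)&(h[:,:,1]>150)&(h[:,:,2]>150)).astype(np.uint8)
    k,l,st,ce=cv2.connectedComponentsWithStats(m)
    for i in range(1,k):
        if st[i,4]>100:
            print(n,'orange',st[i]); c=cv2.findContours((l==i).astype(np.uint8),0,2)[0][0]
            r=cv2.minAreaRect(c); print(r); bx=cv2.boxPoints(r)
            if n=="top":
              for p in bx: print(onz("top",p,68))
E
```

```text
lid top
[694.4 246.9 145. ]
[718.8  72.7 145. ]
[444.8  33.5 145. ]
[419.5 209.9 145. ]
lid side
[420.5 201.8 145. ]
[697.9 242.  145. ]
[716.5  68.2 145. ]
[445.2  29.8 145. ]
loop strips mid top z98
[581.7  37.   98. ]
[587.2  13.   98. ]
[623.4  21.2  98. ]
[551.    3.1  98. ]
s [546.7  46.2  98. ]
s [619.4  52.4  98. ]
s [625.6  17.   98. ]
s [552.2   5.3  98. ]
side [292 253   8   6  43] [295.4 255.6]
side [329 270   5   4  15] [331.3 271.5]
side [293 301   7   6  32] [296.3 303.6]
side orange [ 237  264   71   23 1183]
((271.8731994628906, 274.6307373046875), (21.800527572631836, 70.05256652832031), 89.13194274902344)
top [341 174   4   4   7] [342.6 175.3]
top [369 185   4   3   7] [370.6 186.1]
top [485 194   3   3   9] [486. 195.]
```

Run:
```python
from h import *
np.set_printoptions(precision=1,suppress=True)
zt=lambda x,y:((x+.5)/5-.5+155,(y+.5)/5-.5+115)
zs=lambda x,y:((x+.5)/5-.5+180,(y+.5)/5-.5+130)
for a,b in [((329,142),(447,362)),((530,95),(413,145)),((300,250),(397,372)),((497,205),(367,172))]: print(tri(zs(*a),zt(*b)))
# pin
print("pin top", tri((295.4,255.6),(342.0,174.9)), onz("side",(295.4,255.6),129),onz("top",(341.5,174.9),129))
t=cv2.imread("pics/top0.png"); s=cv2.imread("pics/side0.png")
print(t[168:183,332:350,2]); print(t[168:183,332:350,1])
for n,im in(("top",t),("side",s)):
    h=cv2.cvtColor(im,cv2.COLOR_BGR2HSV)
    m=((h[:,:,0]<16)&(h[:,:,1]>150)&(h[:,:,2]>90)).astype(np.uint8)
    k,l,st,ce=cv2.connectedComponentsWithStats(m)
    for i in range(1,k):
        if st[i,4]>200: 
            c=cv2.findContours((l==i).astype(np.uint8),0,2)[0][0]; print(n,st[i])
            if n=="top":
              r=cv2.minAreaRect(c);print(r)
              for p in cv2.boxPoints(r): print(onz("top",p,68))
```

```text
(array([527. ,  12.4, 223.5]), np.float64(6.185350766570872))
(array([644.3,  28.5, 222. ]), np.float64(3.47206251746942))
(array([524. ,  44.3, 137.2]), np.float64(1.0958345724341803))
(array([642.1,  59.2, 134.4]), np.float64(0.6880711462349451))
pin top (array([ 559.5, -271.1,  129. ]), np.float64(2.0760947478774487)) [ 560.5 -271.2  129. ] [ 558.5 -269.3  129. ]
[[179 180 181 181 179 181 180 179 179 179 180 178 177 175 172 170 171 171]
 [181 182 179 180 181 180 182 180 181 180 179 180 180 180 179 175 177 173]
 [182 179 180 180 181 181 161 162 170 169 152 149 170 181 183 181 180 179]
 [182 180 181 159 167 162 151 163 171 168 164 160 172 180 180 179 181 180]
 [177 181 175 162 132 113 156 172 170 168 167 165 168 177 180 180 180 180]
 [180 181 173 135  87 131 165 175 172 170 166 164 164 176 177 181 179 179]
 [179 151 148 122  75 134 168 174 171 169 166 165 162 174 179 180 179 180]
 [180 146 128 109  72 113 160 172 171 170 168 164 163 174 180 179 178 176]
 [179 142 100  86  73  78 137 166 169 170 166 162 168 177 180 181 179 175]
 [179 144  93  86  79  74  91 127 150 161 154 162 173 17
[... 906 characters left out ...]
 130 127 138]
 [130 105 114  93  47  54  73  79  75  73  72  67  73 113 129 129 126 139]
 [129 102  85  68  49  45  59  74  73  73  72  66  93 119 129 129 127 143]
 [129 100  74  70  56  48  51  57  62  68  63  91 116 126 127 128 131 145]
 [130 101  66  73  68  53  46  50  53  70 108 125 125 129 128 130 134 147]
 [131  99  71  73  72  77  73  81  74 110 127 130 129 131 127 127 141 151]
 [132 126  96  70  69  73  70  68  70 113 129 129 127 129 127 127 141 149]
 [130 128 127  95  68  69  70  73 106 126 127 129 131 130 127 131 146 153]
 [131 127 132 125 124 123 122 122 126 129 130 130 127 125 126 137 147 151]]
side [335 191  24  17 284]
side [ 237  252   71   62 2443]
side [475 352  23  20 330]
```

```bash
cat >> h.py <<'E'
np.set_printoptions(precision=2,suppress=True)
A=0.1405
F=np.array([582.,50.]); N=np.array([np.sin(A),-np.cos(A)]); Y=np.array([-np.cos(A),-np.sin(A)])
def C(out,lat,z):
    p=F+out*N+lat*Y; return [p[0],p[1],z]
def inv(p):
    d=np.asarray(p)[:2]-F; return np.array([d@N,d@Y,p[2]])
def st(msg=""):
    s=manip.get_state(); w=s["wrist_force"]
    print(msg,"t%.2f"%s["time_s"],"olz",inv(s["position"]),"f",np.array([w[:2]@N,w[:2]@Y,w[2]]),"gap%.1f"%s["finger_gap"]); return s
def cf():
    w=manip.get_state()["wrist_force"]; return np.array([w[:2]@N,w[:2]@Y,w[2]])
OX=[np.pi,0,A-np.pi/2]   # jaws along out dir
OY=[np.pi,0,A]           # jaws along slot
E
python3 - <<'E'
from h import *
print(solver.inverse_kinematics(C(-25,53,280),OX), solver.inverse_kinematics(C(20,53,85),OX))
p=manip.get_state()["position"]
claw.grip(0); st()
manip.reach(C(-28,53,290),OX); st()
manip.move_straight(C(-28,53,196),rate=150); st()
im=camera("side"); cv2.imwrite("pics/a_s.png",im[:,:,::-1]); im=camera("top"); cv2.imwrite("pics/a_t.png",im[:,:,::-1]); st()
a=cv2.imread("pics/a_s.png"); b=cv2.imread("pics/a_t.png")
cv2.imwrite("pics/a.png",np.hstack([cv2.resize(a[60:260,170:330],(400,500)),cv2.resize(b[90:250,150:278],(400,500))]))
E
```

```text
[ 0.06  0.22  1.51 -0.    1.41  1.49] [-0.03  0.43  1.71 -0.    1.    1.4 ]
 t0.87 olz [515.89 535.33 231.29] f [-0.72 -0.7  -0.03] gap-0.4
 t3.45 olz [-27.36  53.01 289.92] f [-0.68  0.47 -1.07] gap-0.1
 t4.22 olz [-27.85  52.61 196.9 ] f [-0.15 -0.07  0.33] gap0.3
 t4.33 olz [-27.92  52.54 197.13] f [-0.08  0.3   0.2 ] gap-0.3
```

View pics/a.png

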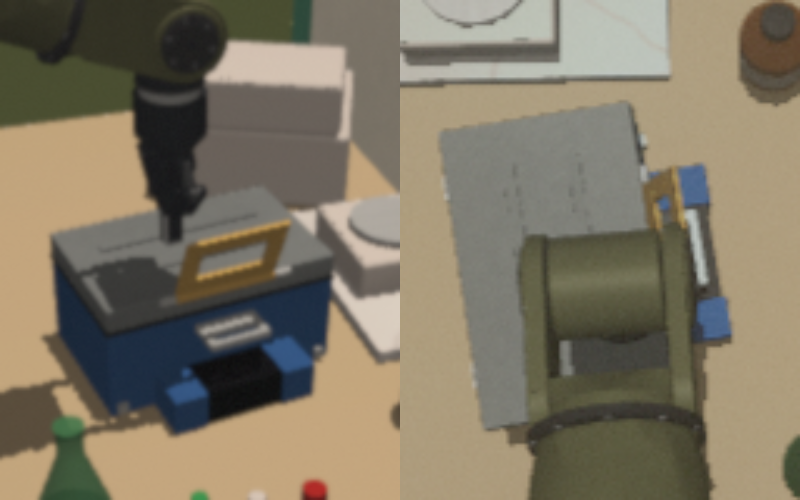

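Run:
```python
from h import *
R=58
for d in (20,40,60,78,95,112,130,145,157):
    f=np.radians(d); off=np.interp(d,[78,112],[-15,15])
    manip.move_straight(C(2+R*np.sin(f)+off,53,140+R*np.cos(f)),rate=120)
    s=st(d)
    if np.abs(s["wrist_force"]).max()>15: print("force");break
im=camera("side"); cv2.imwrite("pics/b_s.png",im[:,:,::-1])
cv2.imwrite("pics/b.png",cv2.resize(im[60:260,170:330,::-1],(640,600)))
```

```text
20 t4.77 olz [  6.98  52.96 194.71] f [-0.26 -0.21 -0.77] gap0.1
40 t5.08 olz [ 24.2   53.13 184.18] f [-0.28 -0.36  0.04] gap-0.2
60 t5.40 olz [ 37.12  53.18 168.74] f [ 0.81  0.11 -0.61] gap0.1
78 t5.70 olz [ 43.51  53.11 152.08] f [-0.07 -0.07 -0.31] gap-0.1
95 t6.04 olz [ 59.98  53.12 134.85] f [-0.47 -0.3   0.98] gap-0.1
112 t6.36 olz [ 70.74  53.16 118.14] f [-0.57 -0.35  0.56] gap0.0
130 t6.66 olz [ 61.01  53.06 102.84] f [ 0.09 -0.26  0.85] gap0.0
145 t6.93 olz [49.92 53.07 92.46] f [ 0.38 -1.7  -0.28] gap0.1
157 t7.18 olz [39.69 52.72 87.  ] f [ 0.8  -0.13  1.77] gap-0.2
```

View pics/b.png

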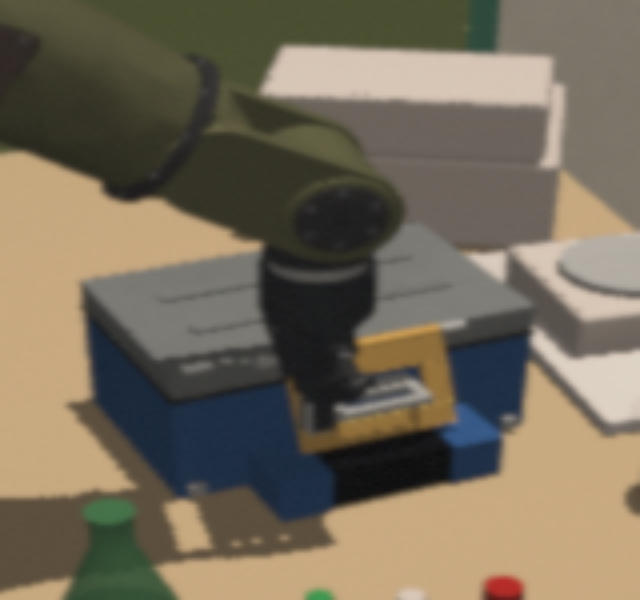

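Run:
```python
from h import *
o=39
while o>8:
    o-=2; manip.move_straight(C(o,53,87),rate=40)
    f=cf()
    if abs(f[0])>6: break
st(o)
manip.dwell(0.3); st()
manip.move_straight(C(o+25,53,87),rate=120)
manip.move_straight(C(o+70,75,230),rate=250)
st()
for n in("side","top"):
    im=camera(n); cv2.imwrite(f"pics/c_{n}.png",im[:,:,::-1])
a=cv2.imread("pics/c_side.png"); b=cv2.imread("pics/c_top.png")
cv2.imwrite("pics/c.png",np.hstack([cv2.resize(a[60:260,170:330],(400,500)),cv2.resize(b[90:250,150:278],(400,500))]))
```

```text
37 t7.48 olz [38.19 52.16 88.11] f [ 9.37 -1.26  6.79] gap-0.1
 t7.78 olz [38.14 52.14 88.09] f [10.61 -1.84  7.38] gap0.2
 t8.90 olz [106.34  75.33 228.68] f [ 0.26  0.32 -0.78] gap0.1
```

View pics/c.png

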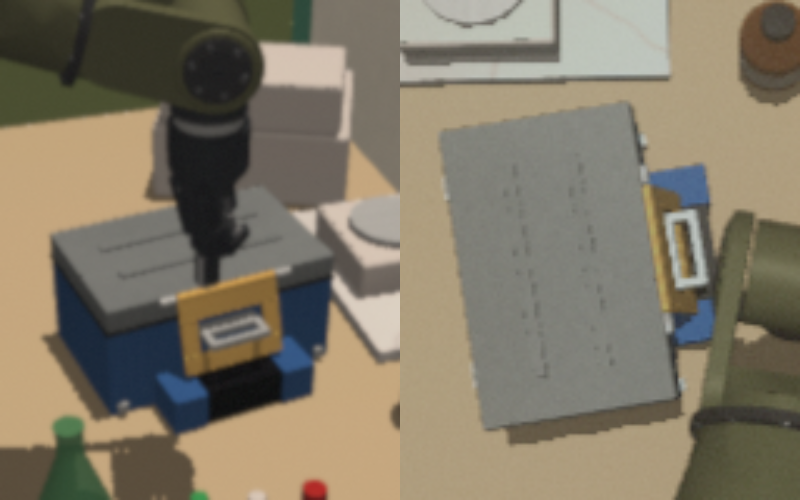

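```bash
cat >> h.py <<'E'
from scipy.spatial.transform import Rotation as Ro
def tilt(t,base=OY):
    z=np.array([-N[0]*np.sin(t),-N[1]*np.sin(t),-np.cos(t)])
    ax=np.cross([0,0,-1],z); 
    return list((Ro.from_rotvec(ax/np.linalg.norm(ax)*t)*Ro.from_euler('xyz',base)).as_euler('xyz'))
E
python3 - <<'E'
from h import *
T=tilt(0.7)
print(solver.inverse_kinematics(C(60,56,85),T))
manip.reach(C(90,56,140),T); st()
manip.move_straight(C(60,56,85),rate=150); st()
o=60
while o>-4:
    o-=4 if o>30 else 2; manip.move_straight(C(o,56,80),rate=60)
    f=cf()
    if abs(f[0])>6: break
st(o)
manip.dwell(0.3); st()
im=camera("side"); cv2.imwrite("pics/d.png",cv2.resize(im[60:260,170:330,::-1],(640,600)))
E
```

```text
[-0.36  0.61  1.59  0.61  1.37 -0.76]
 t10.71 olz [ 89.85  55.96 140.02] f [-0.19 -1.32  0.55] gap-0.1
 t11.28 olz [60.24 55.67 85.66] f [-0.   -0.99  0.59] gap0.2
8 t15.78 olz [ 8.9  55.92 79.97] f [9.54 2.04 0.24] gap0.3
 t16.08 olz [ 8.9  55.94 79.97] f [9.82 2.48 0.66] gap0.1
```

View pics/d.png

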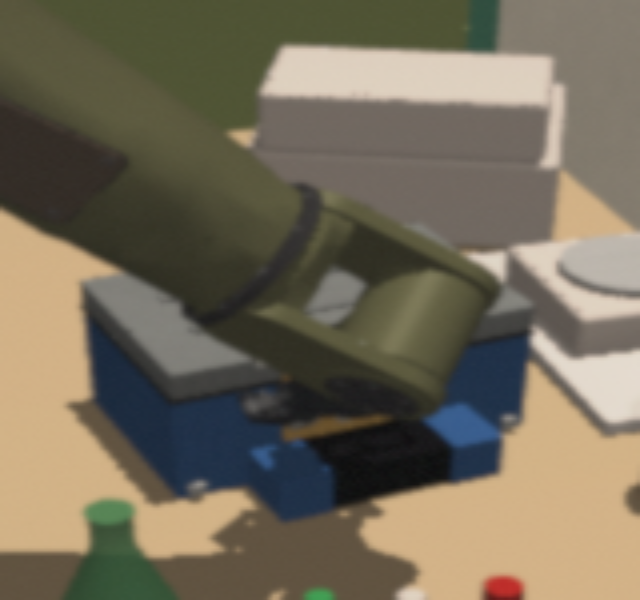

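Run:
```python
from h import *
manip.move_straight(C(70,56,95),rate=200)
manip.reach(C(150,60,220),OY); st()
for n in("side","top"):
    im=camera(n); cv2.imwrite(f"pics/e_{n}.png",im[:,:,::-1])
a=cv2.imread("pics/e_side.png"); b=cv2.imread("pics/e_top.png")
cv2.imwrite("pics/e.png",np.hstack([cv2.resize(a[130:230,190:310],(480,400),interpolation=2),cv2.resize(b[115:195,195:259],(320,400),interpolation=2)]))
```

```text
t17.23 olz [148.7   60.06 220.11] f [-0.11 -0.93 -0.6 ] gap-0.3
```

View pics/e.png

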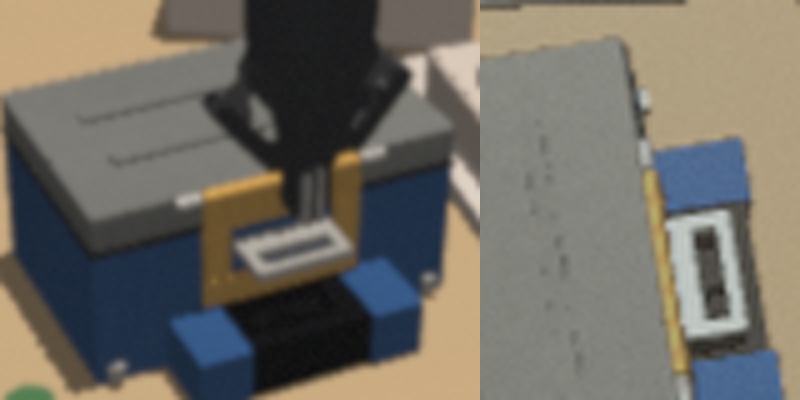

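Run:
```python
from h import *
for n,roi in(("side",(240,175,290,210)),("top",(225,150,258,190))):
    im=cv2.imread(f"pics/e_{n}.png"); b=im.astype(int)
    m=((b.min(2)>(135 if n=="side" else 125))&(b.max(2)-b.min(2)<40)).astype(np.uint8)
    M=np.zeros_like(m); x0,y0,x1,y1=roi; M[y0:y1,x0:x1]=m[y0:y1,x0:x1]
    k,l,s,c=cv2.connectedComponentsWithStats(M); i=1+np.argmax(s[1:,4])
    cs,_=cv2.findContours((l==i).astype(np.uint8),cv2.RETR_CCOMP,2)
    print(n,s[i],c[i])
    for q in cs:
        if len(q)<5: continue
        r=cv2.minAreaRect(q); print('  rect',r,[inv(onz(n,p,98)).round(1)[:2].tolist() for p in cv2.boxPoints(r)],'ctr',inv(onz(n,r[0],98)))
zs=lambda x,y:((x+.5)/4-.5+190,(y+.5)/4-.5+130)
for p in [(235,240),(325,220),(354,250),(262,270),(254,243),(322,232),(336,247),(268,262)]: print(inv(onz("side",zs(*p),98)))
print('expected slot', proj("top",C(28,0,98)),proj("side",C(28,0,98)))
```

```text
side [250 185  27  13 113] [262.42 190.96]
  rect ((263.0712585449219, 191.27073669433594), (8.092885971069336, 25.652925491333008), 75.25643920898438) [[5.7, 32.4], [6.6, -44.4], [42.6, -31.8], [41.0, 43.1]] ctr [24.16  0.25 98.  ]
  rect ((263.6153869628906, 191.92308044433594), (6.139405250549316, 21.049388885498047), 74.74488067626953) [[13.9, 27.2], [14.0, -35.8], [41.2, -26.6], [40.6, 35.2]] ctr [27.56  0.28 98.  ]
top [232 157  17  26 223] [239.51 169.21]
  rect ((239.8783721923828, 169.27027893066406), (24.166650772094727, 12.823122024536133), 80.53767395019531) [[3.9, -36.5], [42.2, -36.6], [42.3, 35.9], [4.1, 35.9]] ctr [23.12 -0.26 98.  ]
  rect ((240.77027893066406, 169.1216278076172), (20.2210750579834, 6.740358352661133), 80.53767395019531) [[15.7, -30.6], [35.8, -30.6], [35.9, 30.0], [15.8, 30.0]] ctr [25.82 -0.26 98.  ]
[-0.11 33.56 98.  ]
[  4.71 -34.05  98.  ]
[ 45.34 -35.42  98.  ]
[39.45 32.03 98.  ]
[ 8.69 23.22 98.  ]
[ 16.86 -25.4   98.  ]
[ 36.94 -25.86  98.  ]
[32.88 24.29 98.  ]
expected slot [241.51 169.09] [263.78 191.98]
```

Run:
```python
from h import *
O=[np.pi,0,1.309-np.pi]
P=[561.3,-270]
claw.grip(85)
manip.reach(P+[210],O); st()
manip.move_straight(P+[92],rate=150); st()
claw.grip(15); s=st(); print(s["position"])
for n in("side","top"):
    im=camera(n); cv2.imwrite(f"pics/f_{n}.png",im[:,:,::-1])
a=cv2.imread("pics/f_side.png")
cv2.imwrite("pics/f.png",cv2.resize(a[180:330,210:370],(640,600),interpolation=2))
```

```text
t19.64 olz [313.71  65.22 210.03] f [0.54 0.89 1.02] gap84.9
 t20.57 olz [314.23  64.84  93.09] f [0.17 0.87 0.97] gap85.4
 t21.18 olz [313.06  64.7   92.45] f [-7.23 -2.61  5.15] gap22.9
[ 561.78 -269.03   92.45]
```

View pics/f.png

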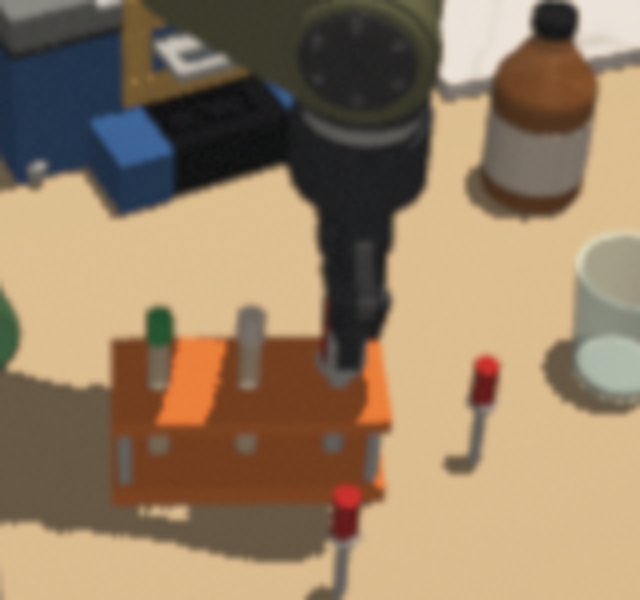

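Run:
```python
from h import *
s=manip.get_state(); p=s["position"]
manip.move_straight([561.3,-270,185],rate=150); st("lift")
manip.reach(C(85,0,190),OY); st()
manip.move_straight(C(72,0,160),rate=150); st(); 
for n in("side","top"):
    im=camera(n); cv2.imwrite(f"pics/g_{n}.png",im[:,:,::-1])
a=cv2.imread("pics/g_side.png")
cv2.imwrite("pics/g.png",cv2.resize(a[130:330,190:350],(640,600),interpolation=2))
```

```text
lift t22.04 olz [313.67  65.69 183.56] f [-0.46 -0.53 -1.8 ] gap22.7
 t23.45 olz [ 85.41   0.13 189.64] f [ 0.89  0.25 -2.04] gap22.5
 t23.82 olz [ 72.31   0.11 159.96] f [ 0.54 -0.52 -1.31] gap22.7
```

View pics/g.png

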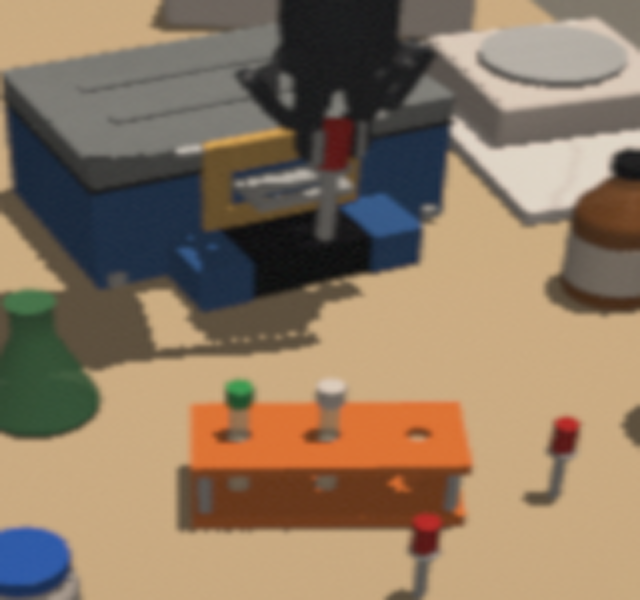

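Run:
```python
from h import *
b=cf()
manip.move_straight(C(57,0,160),rate=60); st()
o=57; fs=[]
while o>38:
    o-=1; manip.move_straight(C(o,0,160),rate=30)
    f=cf()-b; fs.append((o,round(f[0],1)))
    if f[0]>4: break
print(fs); st()
manip.move_straight(C(o+8,0,160),rate=60); st()
```

```text
t24.32 olz [ 56.57  -0.08 160.24] f [-0.22 -0.81 -0.62] gap22.2
[(56, np.float64(1.2)), (55, np.float64(1.0)), (54, np.float64(0.9)), (53, np.float64(0.7)), (52, np.float64(1.3)), (51, np.float64(1.0)), (50, np.float64(1.0)), (49, np.float64(0.8)), (48, np.float64(-0.2)), (47, np.float64(1.4)), (46, np.float64(1.2)), (45, np.float64(0.3)), (44, np.float64(3.3)), (43, np.float64(6.4))]
 t27.82 olz [ 43.4    0.   160.08] f [ 5.45  1.59 -0.94] gap23.1
 t28.10 olz [ 51.15   0.04 159.91] f [ 0.16 -0.6  -1.72] gap22.5
```

Run:
```python
from h import *
manip.move_straight(C(51,0,205),rate=150)
manip.move_straight(C(22.5,0,205),rate=100)
manip.move_straight(C(22.5,0,189),rate=100); s=st(); b=cf()
z=189
while z>165:
    z-=3; manip.move_straight(C(22.5,0,z),rate=50); f=cf()-b; print(z,f.round(1))
    if abs(f).max()>6: break
st()
im=camera("side"); cv2.imwrite("pics/i.png",cv2.resize(im[130:230,190:310,::-1],(720,600),interpolation=2))
```

```text
t29.29 olz [ 22.84   0.27 188.44] f [-0.21 -0.11 -1.11] gap23.0
186 [ 1.4 -0.2 -0.5]
183 [ 0.1 -0.3 -0.5]
180 [-0.2  0.7  0. ]
177 [ 0.8 -0.4 -1. ]
174 [ 0.6 -0.5 -0.9]
171 [-0.1  0.9  0.6]
168 [ 0.1  0.1 -0.2]
165 [ 0.   0.6 -0.1]
 t31.29 olz [ 22.5    0.09 164.77] f [-0.19  0.47 -1.19] gap22.4
```

View pics/i.png

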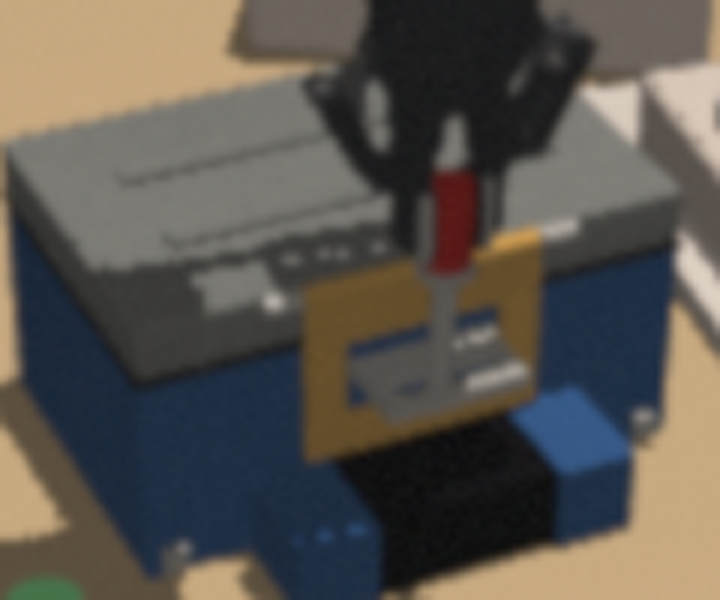

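Run:
```python
from h import *
manip.move_straight(C(22.5,0,137),rate=60); st(); b=cf()
W=[]
for sg in(1,-1):
    o=22.5; l=[]
    while abs(o-22.5)<4:
        o+=sg*0.7; manip.move_straight(C(o,0,137),rate=40); f=cf()-b; l.append((round(o,1),round(f[0],1)))
        if abs(f[0])>3.5: break
    print(l); W.append(o)
    manip.move_straight(C(22.5,0,137),rate=40)
st()
```

```text
t31.96 olz [ 22.52  -0.06 136.99] f [ 0.17  0.69 -0.94] gap22.7
[(23.2, np.float64(-1.1)), (23.9, np.float64(-0.2)), (24.6, np.float64(-0.6)), (25.3, np.float64(-1.6)), (26.0, np.float64(-3.1)), (26.7, np.float64(-6.2))]
[(21.8, np.float64(0.2)), (21.1, np.float64(-0.7)), (20.4, np.float64(2.5)), (19.7, np.float64(5.3))]
 t34.97 olz [ 22.39   0.   136.98] f [ 0.04 -0.34 -2.24] gap22.7
```

Run:
```python
from h import *
O=23.0
manip.move_straight(C(O,-14,137),rate=80); b=cf()
z=137
while z>122:
    z-=1; manip.move_straight(C(O,-14,z),rate=30); f=cf()-b
    if f[2]>5: break
print("contact",z,f); s=st()
z0=s["position"][2]; zc=z-0.7; l=-14
while l<14:
    l+=2; manip.move_straight(C(O,l,zc),rate=30); f=cf()-b; zz=manip.get_state()["position"][2]
    print(l,f.round(1),round(zz,1))
    if f[2]<1.5: break
st()
```

```text
contact 131 [-0.8   0.17  5.73]
 t36.79 olz [ 23.03 -14.18 131.51] f [-0.48  0.21  4.04] gap22.6
-12 [-0.5 -4.3  7.4] 131.5
-10 [ 0.7 -3.7  7.5] 131.5
-8 [ 0.3 -2.5  7.5] 131.5
-6 [-0.2 -4.   7.1] 131.5
-4 [-0.7 -4.3  8. ] 131.5
-2 [ 0.3 -3.5  6.5] 131.5
0 [ 0.2 -3.5  6.8] 131.5
2 [-0.3 -4.1  8.1] 131.4
4 [-0.6 -3.2  7.4] 131.2
6 [-0.2  0.8 -0.3] 129.7
 t39.29 olz [ 22.94   6.54 129.74] f [ 0.12  0.85 -2.  ] gap22.7
```

Run:
```python
from h import *
O=23.0; b=np.array([0,0,-1.5]); l=6.5; z=129.5
n=0
while z>108.6 and n<25:
    n+=1
    z2=z-2; manip.move_straight(C(O,l,z2),rate=40); f=cf()-b
    print(z2,f.round(1),end=' ')
    if f[2]>9:
        print("block"); break
    z=z2
    if abs(f[1])>4: l+=np.sign(f[1])*0.5
    if abs(f[0])>4: O+=np.sign(f[0])*0.5
s=st()
im=camera("side"); cv2.imwrite("pics/j.png",cv2.resize(im[130:230,190:310,::-1],(720,600),interpolation=2))
```

```text
127.5 [-0.2  0.3  0.5] 125.5 [ 0.   0.5 -0. ] 123.5 [ 0.3 -0.1  0.4] 121.5 [ 0.  -0.8  0. ] 119.5 [ 0.5 -0.4  0.7] 117.5 [-0.3  0.7 -0.2] 115.5 [-0.1  0.1  0.2] 113.5 [-0.4 -0.3 -1.4] 111.5 [-0.6  0.9 -0.6] 109.5 [-0.9  1.3  4.1] 107.5 [-2.4 10.8 21.9] block
 t42.04 olz [ 23.04   6.27 109.45] f [-2.37 10.79 20.38] gap22.6
```

View pics/j.png

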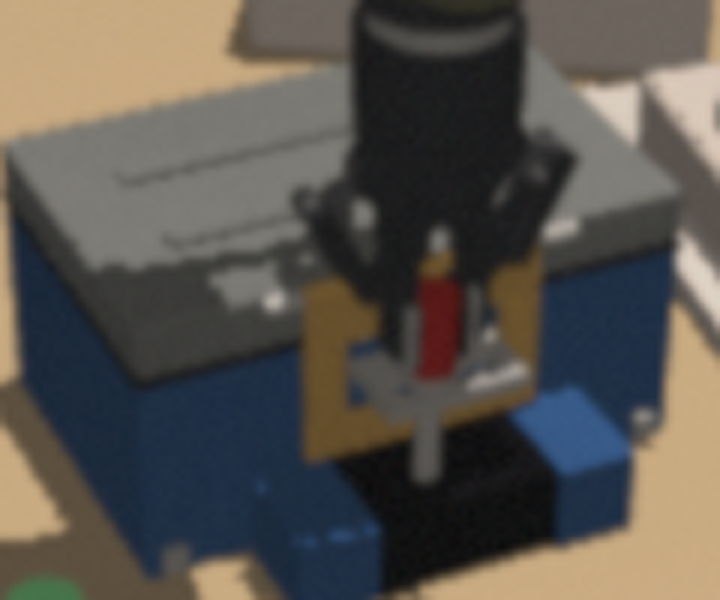

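Run:
```python
from h import *
manip.move_straight(C(23,6.4,109.5),rate=30); st()
claw.grip(60); st()
manip.move_straight(C(23,6.4,200),rate=80); st()
manip.move_straight(C(150,40,260),rate=250); st()
for n in("side","top"):
    im=camera(n); cv2.imwrite(f"pics/k_{n}.png",im[:,:,::-1])
a=cv2.imread("pics/k_side.png"); b=cv2.imread("pics/k_top.png")
cv2.imwrite("pics/k.png",np.hstack([cv2.resize(a[130:230,190:310],(480,400),interpolation=2),cv2.resize(b[115:195,195:259],(320,400),interpolation=2)]))
```

```text
t42.34 olz [ 23.03   6.34 109.7 ] f [-0.51  4.11  6.26] gap22.8
 t42.79 olz [ 23.01   6.38 109.39] f [0.95 0.41 0.02] gap60.0
 t44.08 olz [ 22.95   6.59 199.41] f [-0.5  -0.31 -0.09] gap60.0
 t44.80 olz [149.21  40.03 259.16] f [-0.89  0.96  0.06] gap59.9
```

View pics/k.png

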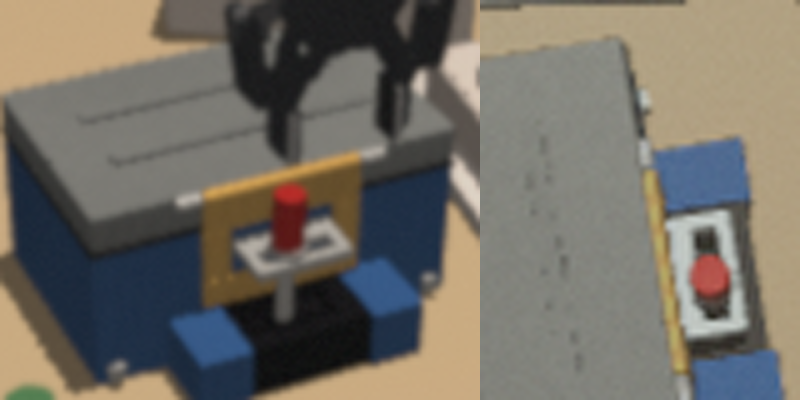

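View pics/k_side.png

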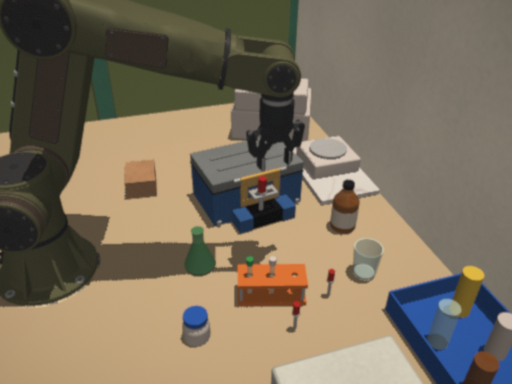

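```bash
python3 -c "
from h import *
order.finish_job(); st()"
```

```text
the job is handed in; nothing more can be done
the job is handed in; nothing more can be done
```

The chest is locked and the job handed in at about 45 s of the 72 s allowed; no verdict was reported.

- **Hasp:** I swung it over with the shut fingers. The first press stopped early at about 12 N, probably because a finger linkage was touching something. A second press with the tool tilted got it flat, at about 10 N of purely horizontal force. The later pictures show it flat with the loop through its window.
- **Pin:** I took the large red pin from the rack. By touch I found the loop's outer edge and then the slot's middle across its width. I lowered the pin onto the keeper and swept it along under about 7 N. It fell into the hole about 6.5 mm to the +y side of the middle, then went down freely until it stopped 22 mm below the keeper contact. That is the depth expected with the collar on the loop.
- **Last checks:**
  - After release the wrist force was close to zero, and the hand was moved well clear.
  - Both pictures show the pin upright with its grip right down at the loop.
  - In the side view the tubes are still in the rack and the bystanders look unmoved; I did not measure their shifts.
- **Disagreement:** touching the loop put it about 5 mm closer to the chest, in tool coordinates, than the cameras did. I put this down mostly to the pin sitting off-centre in the pads, and used the touch value.

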